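Gauge the depth of a die's blind bore and lock the reading

TASK

Take the depth gauge by its knurled head, stand it squarely over the bore of the round steel die, and push the head down until the probe just rests on the bottom of the bore. Keeping the probe lightly on the bottom, turn the head clockwise (from above) until it is tight, so that the reading is locked, then let go and leave the gauge standing there. Feel for the bottom gently, never press hard, and do not disturb the other things on the bench.

Things in the scene. Friction and masses are not known exactly. Their poses are not given: they have to be found in the camera images.
- gauge: The depth gauge, loose, about 0.8 kg, 130 mm tall: a round steel foot 68 mm across and 10 mm thick, on it an upright aluminium barrel 25 mm across that ends 60 mm above the underside of the foot, above it a 10 mm steel rod that carries the head. Origin: centre of the foot's flat underside; z up along the barrel and rod. Stands upright on the table at the start. It may be lifted by its head.
- gauge_head (a point): Centre of the gauge's dark knurled round head, 33 mm across and 26 mm high, half-way up. With the probe fully up this lies 117 mm above the underside of the foot, with 44 mm of bare rod between the head and the barrel; it sinks with the probe. A white mark on its top shows how it is turned. Grip it across any diameter.
- gauge_foot (a point): Centre of the flat underside of the gauge's foot, where the probe comes out.
- probe_tip (a point): Lowest point of the gauge's probe (the 10 mm rod's lower end); 1 mm inside the foot when the probe is up. The gauge must never bear on the die with more than 25 N in all, its own weight of about 8 N included.
- plunger (a joint): How far head and probe are pushed down, m: 0 = up (tip just inside the foot), at most 0.044. A spring lifts the probe: the head needs about 1.5 N at the top and 4 N at 0.044, and when unlocked it springs up if let go.
- lock_head (a joint): Turn of the head about the rod, rad, clockwise from above: 0 = loose, 1.3 = end stop; starts at 0 to 0.25. Turns easily (0.05 N m) and stays as left; from 0.8 a collet grips the rod (a little stiffer), above 1.1 it is tight and holds the rod against 10 N or more. Only friction under its foot keeps the gauge from turning, so at the end stop it may turn along, which does no harm.
- die: The forming die: a round dark steel block 84 mm across and 50 mm high, fixed to the table, with an upright round blind bore 24 mm across in the middle of its flat top. The depth of the bore differs every time, anywhere from 18 to 38 mm, and is not told; its flat floor (die_floor, whose origin is the centre of its upper face) is fixed and can only be felt. Origin: centre of its underside, on the table.
- die_mouth (a point): Centre of the bore's mouth, level with the die's flat top, 50 mm above the table.
- hearth_tin_1: Fixed equipment: an upright open tin, 100x280x233 mm, right of the working area; with the tool stand 0.22 m high beside it, it must be crossed well above 0.25 m when coming from the robot's right. Origin: underside centre.
- needle_file: Thin needle file with a red handle, 9x162x9 mm, lying on the table across the working area (a bystander). Origin: underside centre.
- red_pliers: Pliers with red grips, 49x144x12 mm, lying on the table (bystander). Origin: underside centre.
- flux_pot: Small pot with a black screw lid, 51 mm across, 46 mm high (bystander). Origin: underside centre.
- wax_pot: Small pot with a cloth-coloured lid, 59 mm across, 40 mm high (bystander). Origin: underside centre.
- wood_file: Half-round file with a wooden handle, 25x254x26 mm, lying on the table (bystander). Origin: underside centre.
- findings_tin: Flat white tin, 60x90x25 mm (bystander). Origin: underside centre.
- bench_block: Flat steel block, 64x64x16 mm (bystander). Origin: underside centre.
Not all that is in view belongs to the job. There is more than one size of the die; the one meant has the size given above.

How it is judged:
On the way, in this order (a step that is already met when the one before it is completed fails the run):
1. the gauge stands flat on the die, over the bore, upright (horizontal distance between gauge_foot and die_mouth below 0.008 m and z of gauge_foot in the frame of die_mouth between -0.002 and 0.002 m and angle between gauge's own z axis and vertical below 0.04 rad), for 0.1 s.
2. the unlocked probe rests on the bottom of the bore (all of step 1 and value of joint lock_head below 0.6 rad and z of probe_tip in the frame of die_floor below 0.0015 m), for 0.2 s.
3. the head is turned tight with the probe still on the bottom (all of step 1 and value of joint lock_head above 1 rad and z of probe_tip in the frame of die_floor below 0.0015 m), for 0.2 s.
At the end, for the whole second after the job is handed in: The gauge stands flat on the die (foot within 2 mm of the die's top, within 8 mm of the bore's centre, tilt under 0.04 rad), its head is turned clockwise past 1.0 rad, the probe tip is within 1.5 mm of the bottom of the bore, and the gauge is let go and at rest (all of step 3 and contact force between gauge and the fingers below 0.1 N and linear speed of gauge below 0.01 m/s); the robot touches nothing.
It fails at once if the gauge is pressed on the die with more than 25 N in all, its own weight included (contact force between gauge and die above 25 N).
It fails at once if another thing on the bench is moved by more than 30 mm (distance of any of needle_file, red_pliers, flux_pot, wax_pot, wood_file, findings_tin, bench_block from where it was at the start of the episode above 0.03 m).
It also fails if it takes over 56 s, if anything falls off the work surface, if the arm or the gripper's body presses on something with over 40 N, if the wrist force passes 120 N, or if a joint passes its speed limit or range.

ROBOT

A 6-joint arm with a two-finger parallel gripper is mounted at the origin on a cart in front of the work surface, level with it; the furniture and walls round the work are solid. World frame = base frame: x ahead of the robot, y to its left, z up, the work surface at z = 0. Lengths are in m, angles in rad, forces in N, time in s.
With the tool pointing down it reaches from about 0.35 to 0.875 m from the base axis. Payload 4.2 kg.
Tool frame: the origin (TCP) lies at the very end of the fingers, on their centre line; the grasp point (between the pads) lies 19 mm behind it (env.hold_point_z is the y of the grasp point in the tool frame, in m); y points along the fingers, z is the direction in which the jaws open and shut, and the axes are right-handed (so a half turn about y gives the same grasp; the last joint's range is limited). The gripper opens to 85 mm and grips with 20 to 120 N. Pads are 22 mm wide; open, the fingers measure 114 mm over their backs; the gripper's body (76 mm by 85 mm) begins 54 mm behind the grasp point. The pads swing forward as they close: fully open they stand 13 mm farther back than shut.
Start: joints at [1.437, 0.385, 0.008, 0, -1.194, -0.259], TCP at [0.239, 0.577, 0.199] pointing down, gripper open.
Joint ranges: [-3.14, 3.14], [-1.21, 2.06], [-1.07, 1.41], [-3.16, 2.05], [-2.99, -0.16], [-3.1, 3.1]. Speed limits (rad/s): [2.79, 2.79, 3.14, 3.14, 3.14, 3.14].

INTERFACE

Orientations are given as a 3x3 rotation matrix whose columns are the frame's x, y, z axes.
In Python, from workcell import env gives the robot as it stands. The module is installed in compiled form; this text tells all that it offers. Calls block until the motion is done:
- env.move_ptp(position, orientation): joint-space move of the TCP to a pose.
- env.move_straight(position, orientation=None, max_speed=0.15, force_limit=None): straight line of the TCP; orientation=None keeps the orientation; max_speed is the mean speed in m/s. With force_limit (N) it stops when the force on the tool has changed by that much, and returns True; else False.
- env.set_joints(angles): joint-space move.
- env.release() and env.close(): open the fingers fully, or close them until they stop; the grip force is fixed at half the most.
- env.dwell(seconds).
- env.solve_ik(position, orientation): joint angles nearest the present ones, or None.
- env.capture(name): name is "scene" or "top" or "wrist"; returns the picture (384x512x3 uint8, red, green, blue); there is no depth.
- env.get_calibration(name): a dict with "camera_matrix" (3x3 intrinsics, pixels), "T" (4x4, takes a point from camera to world coordinates). Camera axes: x right, y down, z forward; pixel columns grow to the right and rows downward; lengths in m; the calibration is good to about 2 mm. A picture is of the moment at which its call begins: read the wrist's pose just before it. get_calibration takes no time and is no camera call; for the wrist camera it gives the pose at the moment of the call.
A pose or a line that the arm cannot do raises env.IKError and nothing moves.
- env.finish_job(): hands the job in, once; it reports no verdict.
Trained networks look in the newest picture that a camera, given by its name, has taken for a name from the list of things; names that differ only in an ending like _2 or _b are one class to them, and where a whole thing is asked for, a point or a joint stands for the part that bears it (a point fixed in the world has none). Each returns a list of dicts, best first, with "conf" (0 to 1); they miss things now and then, are a little off and sometimes report something else, mostly with a low value. They report only what shows in the picture. A call takes as long as a camera call. They do not tell look-alikes from the thing itself.
- env.spot_in(name, camera): "point" ([row, column] in pixels, amid what is visible of it).
Readings, each from a call of its own:
- env.read_clock(): time.
- env.read_q(): joint angles.
- env.read_qvel(): joint speeds.
- env.read_tau(): joint torques, N m.
- env.read_tcp_pos(): TCP position.
- env.read_eef_rot(): TCP orientation.
- env.read_wrist_force(): force on the tool from outside, world axes, zero at the start.
- env.read_ft_torque(): the same for the moment, N m.
- env.read_grip_width(): opening from 0.0 (shut) to 1.0 (fully open).
Only numpy, scipy, OpenCV 4.12 (cv2) and the standard library are available. Lean on these libraries where they do the work, as an engineer would, in place of code of your own. Each camera call takes 0.05 s, during which the arm holds its last target.

## Working session

There is one attempt and no reset: what is moved stays moved. The work goes in short steps, each a Python script; the robot and the scene stay as the last script left them, time stands still between calls to the robot, and variables do not carry over. Pictures are saved under pics/ and viewed, and the job is handed in when it is done.

```bash
mkdir -p pics; ls; cat > h.py <<'E'
import numpy as np, cv2
from workcell import env
def save(im,n): cv2.imwrite('pics/'+n,cv2.cvtColor(im,cv2.COLOR_RGB2BGR))
def ray(cam,rc,z,cal=None):
    c=cal or env.get_calibration(cam); K=np.array(c['camera_matrix']);T=np.array(c['T'])
    d=T[:3,:3]@np.linalg.inv(K)@np.array([rc[1],rc[0],1.]); o=T[:3,3]
    return o+d*(z-o[2])/d[2]
def proj(cam,p,cal=None):
    c=cal or env.get_calibration(cam); K=np.array(c['camera_matrix']);T=np.array(c['T'])
    q=K@(T[:3,:3].T@(np.array(p)-T[:3,3])); return q[1]/q[2],q[0]/q[2]
E
python3 - <<'E'
from h import *
np.set_printoptions(precision=3,suppress=True)
for c in ['scene','top']:
    save(env.capture(c),c+'1.png'); 
    cal=env.get_calibration(c); print(c,np.array(cal['T'])[:3,3],cal['camera_matrix'][0][0])
    for n in ['gauge','gauge_head','die','needle_file','flux_pot','wax_pot','bench_block','hearth_tin_1']:
        print(n,[(np.round(d['point'],1).tolist(),round(d['conf'],2)) for d in env.spot_in(n,c)])
print(env.read_clock(),env.read_tcp_pos(),env.read_eef_rot(),env.hold_point_z,env.read_wrist_force())
E
```

```text
pics
scene [-0.246  0.611  0.507] 371.8315961888216
gauge [([207.1, 215.1], 0.57)]
gauge_head [([202.9, 161.5], 0.54), ([175.6, 211.3], 0.51)]
die [([247.1, 217.6], 0.66)]
needle_file [([228.4, 245.3], 0.64)]
flux_pot [([228.3, 173.1], 0.63)]
wax_pot [([202.4, 162.8], 0.6)]
bench_block [([283.6, 260.6], 0.73)]
hearth_tin_1 [([146.2, 298.3], 0.97)]
top [0.415 0.214 1.111] 405.58042885277905
gauge [([158.9, 230.8], 0.75), ([222.9, 208.2], 0.16)]
gauge_head [([156.2, 230.9], 0.74), ([274.7, 224.2], 0.73)]
die [([225.1, 252.0], 0.68), ([224.2, 205.1], 0.67)]
needle_file [([195.4, 220.1], 0.42)]
flux_pot [([180.0, 180.2], 0.57), ([155.1, 226.7], 0.18)]
wax_pot [([119.1, 184.3], 0.98)]
bench_block [([273.3, 224.8], 0.57)]
hearth_tin_1 [([132.4, 358.0], 0.58)]
0.9 [0.239 0.577 0.199] [[-0.924 -0.    -0.383]
 [ 0.383  0.    -0.924]
 [ 0.    -1.    -0.   ]] -0.0187 [-0.38  -0.62   0.067]
```

View pics/scene1.png

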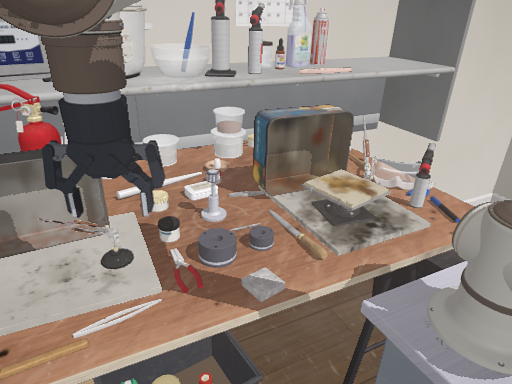

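View pics/top1.png

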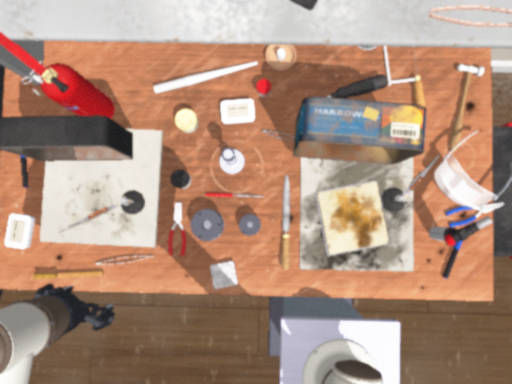

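The top view shows two round dark blocks, A at about (224,207) and B at about (223,250), with the gauge at (159,231). I'll enlarge and measure them.

```bash
python3 - <<'E'
from h import *
np.set_printoptions(precision=4,suppress=True)
im=env.capture('top')
x0,y0,x1,y1=165,130,295,295
c=cv2.resize(im[y0:y1,x0:x1],None,fx=3.6,fy=3.6,interpolation=cv2.INTER_CUBIC); save(c,'topcrop.png')
for n,rc in [('A',(224.5,206.5)),('B',(223.5,250))]:
    for z in (0.05,): print(n,ray('top',rc,z), 'm/px',np.linalg.norm(ray('top',(rc[0],rc[1]+1),z)-ray('top',rc,z)))
print('head',ray('top',(156.2,230.9),.13),'foot?',ray('top',(160,231),.0))
E
```

```text
A [0.3961 0.363  0.05  ] m/px 0.002621276709349755
B [0.4013 0.2492 0.05  ] m/px 0.0026136949604818587
head [0.565  0.2969 0.13  ] foot? [0.5744 0.3073 0.    ]
```

View pics/topcrop.png

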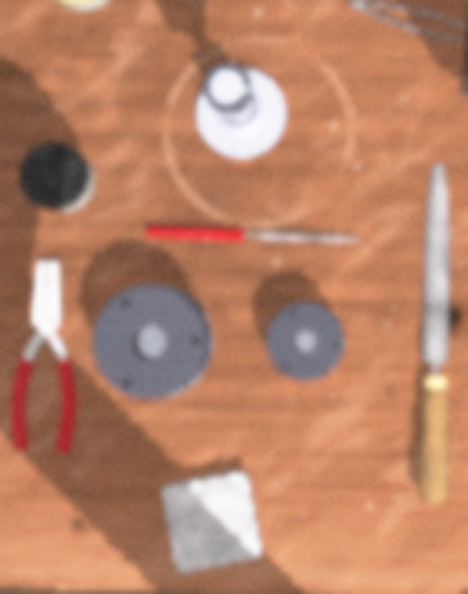

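A measures about 85 mm across and B about 57 mm (117 px and 78 px in the crop, at 3.6x and 2.6 mm/px). So A at (224.7,207.2), near (0.396,0.361), is the die with the given size. The gauge's head is at crop (228,88) and the needle file is at (250,235). Next I'll plan the wrist angle.

```bash
cat >> h.py <<'E'
def R(a):
    return np.array([[np.sin(a),0,np.cos(a)],[-np.cos(a),0,np.sin(a)],[0,-1.,0]])
E
python3 - <<'E'
from h import *
np.set_printoptions(precision=2,suppress=True)
for a in np.arange(-3.1,3.2,0.4):
    print(round(a,2),[env.solve_ik(p,R(a)) for p in ([.396,.361,.13],[.567,.298,.1],[.45,.33,.33])])
E
```

```text
-3.1 [array([ 1.04,  0.3 , -0.31,  0.  , -0.96, -1.  ]), array([ 0.74,  0.49, -0.08,  0.  , -1.  , -0.69]), array([ 0.92,  0.21,  0.08,  0.  , -1.44, -0.88])]
-2.7 [array([ 1.04,  0.3 , -0.31,  0.  , -0.96, -0.6 ]), array([ 0.74,  0.49, -0.08,  0.  , -1.  , -0.29]), array([ 0.92,  0.21,  0.08,  0.  , -1.44, -0.48])]
-2.3 [array([ 1.04,  0.3 , -0.31,  0.  , -0.96, -0.2 ]), array([ 0.74,  0.49, -0.08,  0.  , -1.  ,  0.11]), array([ 0.92,  0.21,  0.08,  0.  , -1.44, -0.08])]
-1.9 [array([ 1.04,  0.3 , -0.31,  0.  , -0.96,  0.2 ]), array([ 0.74,  0.49, -0.08,  0.  , -1.  ,  0.51]), array([ 0.92,  0.21,  0.08,  0.  , -1.44,  0.32])]
-1.5 [array([ 1.04,  0.3 , -0.31,  0.  , -0.96,  0.6 ]), array([ 0.74,  0.49, -0.08,  0.  , -1.  ,  0.91]), array([ 0.92,  0.21,  0.08,  0.  , -1.44,  0.72])]
-1.1 [array([ 1.04,  0.3 , -0.31,  0.  , -0.96,  1.  ]), array([ 0.74,  0.49, -0.08,  0.  , -1.  ,  1.31]), array([ 0.92,  0.21,  0.08,  0.  , -1.44,  1.12])]
-0.7 [array([ 1.04,  0.3 , -0.31,  0.  , -0.96,  1.4 ]), array([ 0.74,  0.49, -0.08,  0.  , -1.  ,  1.71]), array([ 0.92,  0.21,  0.08,  0.  , -1.
[... 690 characters left out ...]
, -1.  , -2.58]), array([ 0.92,  0.21,  0.08,  0.  , -1.44, -2.76])]
1.7 [array([ 1.04,  0.3 , -0.31,  0.  , -0.96, -2.48]), array([ 0.74,  0.49, -0.08,  0.  , -1.  , -2.18]), array([ 0.92,  0.21,  0.08,  0.  , -1.44, -2.36])]
2.1 [array([ 1.04,  0.3 , -0.31,  0.  , -0.96, -2.08]), array([ 0.74,  0.49, -0.08,  0.  , -1.  , -1.78]), array([ 0.92,  0.21,  0.08,  0.  , -1.44, -1.96])]
2.5 [array([ 1.04,  0.3 , -0.31,  0.  , -0.96, -1.68]), array([ 0.74,  0.49, -0.08,  0.  , -1.  , -1.38]), array([ 0.92,  0.21,  0.08,  0.  , -1.44, -1.56])]
2.9 [array([ 1.04,  0.3 , -0.31,  0.  , -0.96, -1.28]), array([ 0.74,  0.49, -0.08,  0.  , -1.  , -0.98]), array([ 0.92,  0.21,  0.08,  0.  , -1.44, -1.16])]
```

```bash
python3 - <<'E'
from h import *
np.set_printoptions(precision=4,suppress=True)
env.move_ptp([.42,.34,.36],R(-1.6))
cal=env.get_calibration('wrist'); im=env.capture('wrist'); save(im,'w1.png')
print(np.array(cal['T']),cal['camera_matrix'][0][0])
for n in ['die','gauge_head','gauge']:
    print(n,[(np.round(d['point'],1).tolist(),round(d['conf'],2)) for d in env.spot_in(n,'wrist')])
print('proj die',proj('wrist',[.396,.361,.05],cal),'head',proj('wrist',[.567,.298,.13],cal))
print(env.read_clock(),env.read_wrist_force())
E
```

```text
[[-0.0278 -0.9597 -0.2798  0.4902]
 [-0.9996  0.027   0.0068  0.3378]
 [ 0.0011  0.2798 -0.96    0.5348]
 [ 0.      0.      0.      1.    ]] 322.237879318571
die [([163.2, 244.2], 0.71), ([156.4, 315.7], 0.63)]
gauge_head [([23.7, 289.2], 0.95)]
gauge [([38.1, 283.9], 0.94)]
proj die (np.float64(164.64484030112786), np.float64(244.24237842718864)) head (np.float64(28.71615324290288), np.float64(290.7440594164403))
2.4333 [ 0.2009 -0.2093  0.6641]
```

View pics/w1.png

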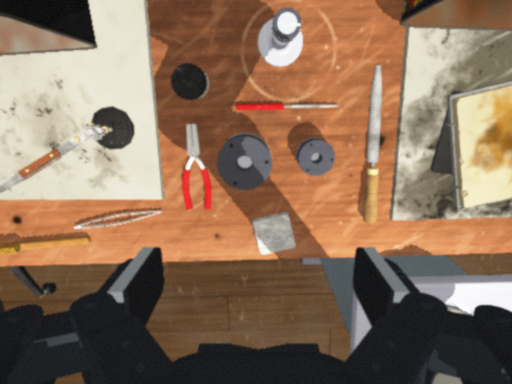

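The wrist picture shows the die at (162,245), the small block at (157,316), and the gauge at the top edge with its head at (22,288). I'll move so that both gauge and die are well in view.

```bash
python3 - <<'E'
from h import *
np.set_printoptions(precision=4,suppress=True)
env.move_ptp([.53,.32,.36],R(-1.6))
cal=env.get_calibration('wrist'); im=env.capture('wrist'); save(im,'w2.png')
import pickle; pickle.dump((cal,im),open('w2.pkl','wb'))
for n in ['die','gauge_head','gauge']:
    print(n,[(np.round(d['point'],1).tolist(),round(d['conf'],2)) for d in env.spot_in(n,'wrist')])
pd=proj('wrist',[.396,.361,.05],cal);ph=proj('wrist',[.567,.298,.13],cal);print(pd,ph)
cr=[]
for p in (pd,ph):
    r,c=int(p[0]),int(p[1]); r0,c0=max(r-45,0),c-45; print(r0,c0)
    cr.append(cv2.resize(im[r0:r0+90,c0:c0+90],(396,396),interpolation=cv2.INTER_CUBIC))
save(np.hstack(cr),'w2c.png'); print(env.read_clock())
E
```

```text
die [([218.9, 301.7], 0.8), ([226.8, 231.8], 0.75)]
gauge_head [([123.7, 271.6], 0.95)]
gauge []
(np.float64(232.41763830154432), np.float64(234.3478841513056)) (np.float64(128.2969884767508), np.float64(273.97613520482514))
187 189
83 228
3.1583
```

View pics/w2c.png

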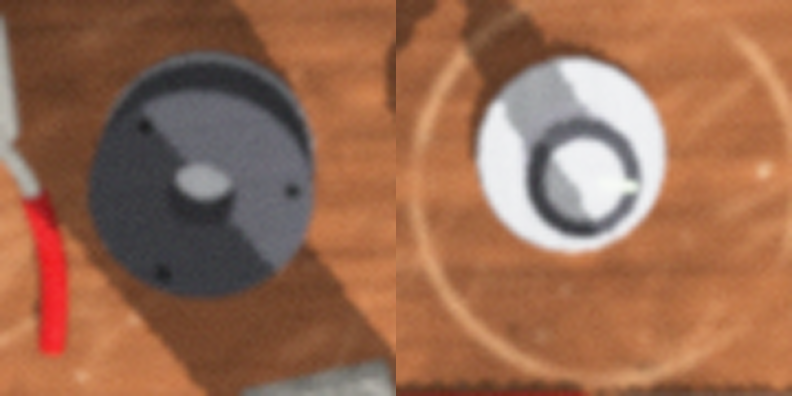

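The left crop shows the die's top face centred near (202,192) in the crop, with the bore mouth at (203,193). The right crop shows the foot disc centred at (571,155) and the dark head ring at (583,178).

```bash
python3 - <<'E'
from h import *
import pickle
np.set_printoptions(precision=4,suppress=True)
cal,im=pickle.load(open('w2.pkl','rb'))
f=lambda r0,c0,x,y:(r0+(y+.5)/4.4-.5,c0+(x+.5)/4.4-.5)
d=f(187,189,202,192.5); print('die',ray('wrist',d,.05,cal), 'bore',ray('wrist',f(187,189,203.5,193),.05,cal))
print('L,R',[ray('wrist',f(187,189,x,192),.05,cal)[:2] for x in (90,313)], [ray('wrist',f(187,189,202,y),.05,cal)[:2] for y in (88,297)])
print('foot',ray('wrist',f(83,228,175.5,155),.01,cal),'head',ray('wrist',f(83,228,187.5,177.5),.13,cal))
print([ray('wrist',f(83,228,x,155),.01,cal)[:2] for x in (81,270)],[ray('wrist',f(83,228,x,177),.13,cal)[:2] for x in (131,244)])
print('top die',ray('top',(130+341.5/3.6-.5,165+152.5/3.6-.5),.05))
print('top foot',ray('top',(130+112.5/3.6-.5,165+241.5/3.6-.5),.01),ray('top',(130+87.5/3.6-.5,165+228/3.6-.5),.13))
E
```

```text
die [0.3996 0.3605 0.05  ] bore [0.3994 0.36   0.05  ]
L,R [array([0.401 , 0.4017]), array([0.3986, 0.3197])] [array([0.4401, 0.3585]), array([0.3572, 0.3626])]
foot [0.5734 0.3023 0.01  ] head [0.5736 0.3025 0.13  ]
[array([0.5744, 0.3363]), array([0.5724, 0.2682])] [array([0.5742, 0.3183]), array([0.5733, 0.2867])]
top die [0.3965 0.362  0.05  ]
top foot [0.5709 0.3048 0.01  ] [0.5707 0.3046 0.13  ]
```

```bash
python3 - <<'E'
from h import *
np.set_printoptions(precision=4,suppress=True)
g=np.array([.572,.3035])
env.move_ptp([*g,.20],R(-1.6))
env.move_straight([*g,.096],R(-1.6),max_speed=.1)
print(env.read_wrist_force(),env.read_clock())
env.close(); print('w',env.read_grip_width(),env.read_wrist_force())
env.move_straight([*g,.22],max_speed=.1)
env.dwell(.2)
print(env.read_tcp_pos(),env.read_wrist_force(),env.read_grip_width(),env.read_clock())
cal=env.get_calibration('wrist'); save(env.capture('wrist'),'w3.png'); s=env.capture('scene'); save(cv2.resize(s[80:310,110:330],None,fx=2.5,fy=2.5),'s3.png')
E
```

```text
[-0.1812  0.4399 -1.1491] 5.05
w 0.002990370968556032 [ 0.5394 -2.9378  4.705 ]
[0.5719 0.3034 0.2194] [ 0.349   0.1885 -0.2902] 0.0012959570582710136 7.4083
```

View pics/s3.png

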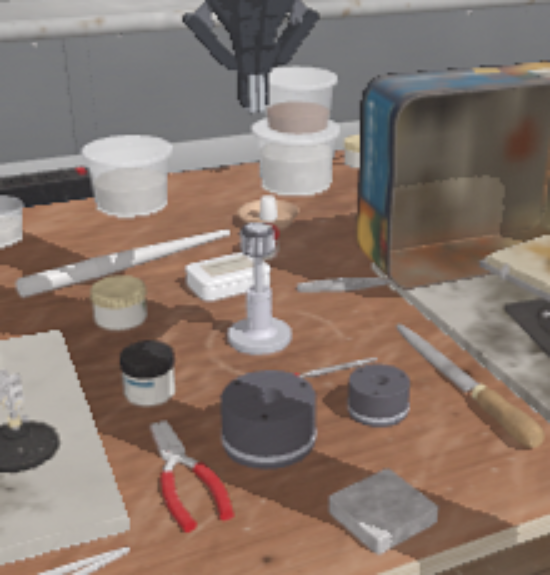

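View pics/w3.png

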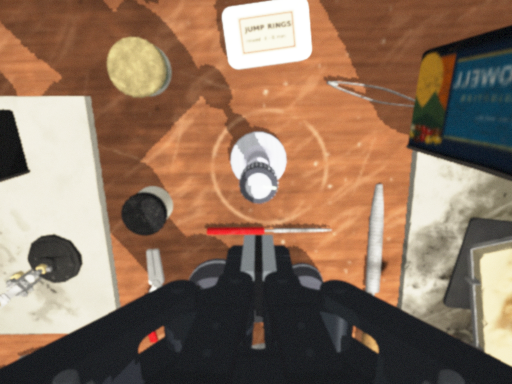

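The grasp missed: the fingers are shut and the gauge is still standing, with its head near (185,262) in the wrist view. I'll re-measure it before trying again.

```bash
python3 - <<'E'
from h import *
np.set_printoptions(precision=4,suppress=True)
env.release()
env.dwell(.1)
cal=env.get_calibration('wrist'); im=env.capture('wrist'); t=env.capture('top')
print('tcp proj',proj('wrist',env.read_tcp_pos(),cal), 'head assumed',proj('wrist',[.572,.3035,.13],cal),'foot',proj('wrist',[.572,.3035,.01],cal), 'clk',env.read_clock(), env.read_tcp_pos())
a=cv2.resize(im[120:220,210:310],(396,396),interpolation=cv2.INTER_CUBIC)
b=cv2.resize(t[130:185,205:260],(396,396),interpolation=cv2.INTER_CUBIC)
save(np.hstack([a,b]),'c4.png')
E
```

```text
tcp proj (np.float64(225.8359238165001), np.float64(256.6369683319494)) head assumed (np.float64(186.39001319900072), np.float64(257.0528576681775)) foot (np.float64(160.97786185467353), np.float64(257.330066768557)) clk 8.4917 [0.572  0.3035 0.22  ]
```

View pics/c4.png

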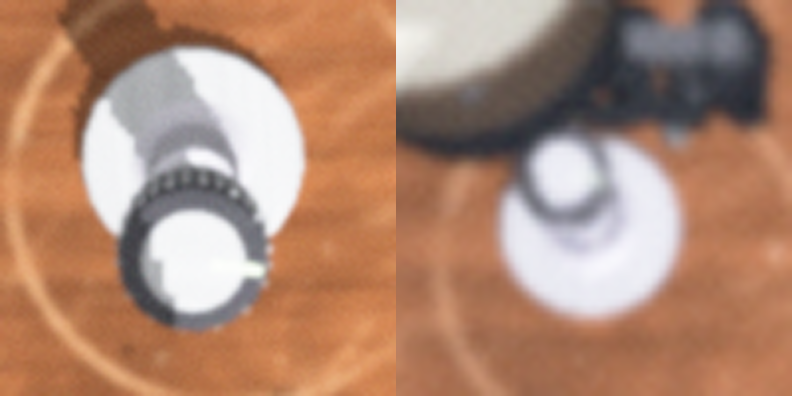

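```bash
python3 - <<'E'
from h import *
np.set_printoptions(precision=4,suppress=True)
for z in (.22,.23,.24,.26):
  for dx in (-.011,0,.011):
    p=[.572+dx,.3035,z]; print(z,dx,'scene',np.round(proj('scene',p),1),'wrist',np.round(proj('wrist',p),1))
w=cv2.imread('pics/w3.png'); cv2.imwrite('pics/w3c.png',cv2.resize(w[180:300,200:320],None,fx=4,fy=4,interpolation=cv2.INTER_CUBIC))
E
```

```text
0.22 -0.011 scene [138.5 213.5] wrist [243.1 257.2]
0.22 0 scene [137.2 211.8] wrist [225.8 256.6]
0.22 0.011 scene [135.9 210.2] wrist [208.  256.1]
0.23 -0.011 scene [134.5 213.4] wrist [250.6 257.1]
0.23 0 scene [133.2 211.7] wrist [232.6 256.5]
0.23 0.011 scene [132.  210.1] wrist [213.9 256. ]
0.24 -0.011 scene [130.5 213.3] wrist [259.  257.1]
0.24 0 scene [129.2 211.6] wrist [240.1 256.5]
0.24 0.011 scene [128. 210.] wrist [220.5 255.8]
0.26 -0.011 scene [122.3 213.1] wrist [278.9 257. ]
0.26 0 scene [121.1 211.4] wrist [258.  256.3]
0.26 0.011 scene [119.9 209.8] wrist [236.2 255.6]
```

View pics/w3c.png

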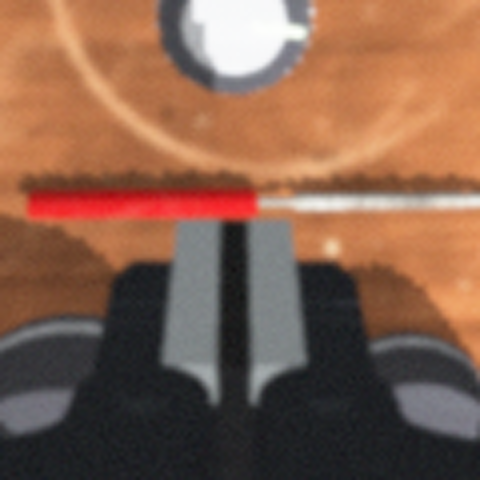

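The visible fingertips don't match the TCP. At TCP z=0.22, the tips show at scene (123,212) and wrist row 235, and both point to z≈0.255. I'll check this against the saved pictures before moving, since that costs no robot time.

```bash
python3 - <<'E'
from h import *
from scipy.optimize import least_squares
s=cv2.imread('pics/s3.png'); 
c=s[:340,130:420]; cv2.imwrite('pics/s3c.png',cv2.resize(c,None,fx=1.75,fy=1.75,interpolation=cv2.INTER_CUBIC))
for p in ([.572,.3035,.13],[.572,.3035,.104],[.572,.3035,0.],[.398,.361,.05]):
    r,q=proj('scene',p); print(p,'in s3:',((q-110)*2.5).round(),((r-80)*2.5).round())
print(np.array(env.get_calibration('scene')['T']).round(3))
E
```

```text
[0.572, 0.3035, 0.13] in s3: 257.0 228.0
[0.572, 0.3035, 0.104] in s3: 257.0 251.0
[0.572, 0.3035, 0.0] in s3: 260.0 339.0
[0.398, 0.361, 0.05] in s3: 270.0 394.0
[[-0.448 -0.412  0.794 -0.246]
 [-0.894  0.183 -0.409  0.611]
 [ 0.023 -0.893 -0.45   0.507]
 [ 0.     0.     0.     1.   ]]
```

View pics/s3c.png

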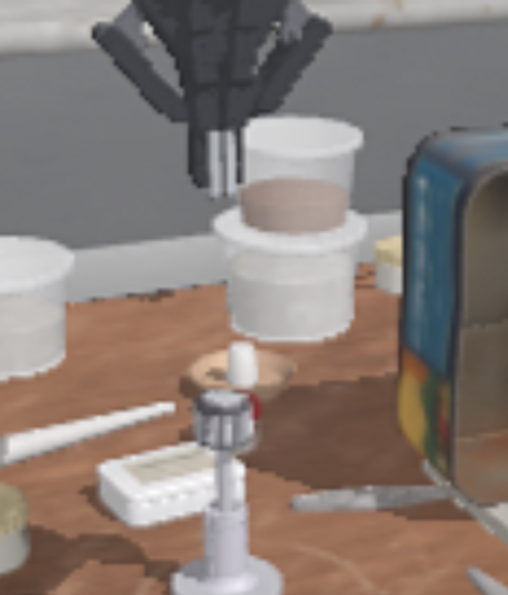

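The scene calibration fits the gauge exactly (head predicted at (257,228), seen there), so the real fingertips are about 32 mm above the reported TCP. That explains closing just over the head. I'll lower to TCP z=0.065, which is safe even if the reported TCP is right, and look before closing.

```bash
python3 - <<'E'
from h import *
np.set_printoptions(precision=4,suppress=True)
g=[.573,.303]
print(env.move_straight([*g,.065],R(-1.6),max_speed=.12,force_limit=6))
print(env.read_tcp_pos(),env.read_wrist_force(),env.read_clock())
s=env.capture('scene'); save(cv2.resize(s[90:230,150:290],None,fx=4,fy=4,interpolation=cv2.INTER_CUBIC),'s5.png')
for z in (.13,.104,0): r,q=proj('scene',[*g,z]); print(z,(q-150)*4,(r-90)*4)
E
```

```text
False
[0.5735 0.3034 0.0659] [-0.5346  0.447   0.9725] 9.9333
0.13 251.14403750684517 324.3232585867381
0.104 252.13665108507712 361.4793082310772
0 255.8758351298544 501.44647273886164
```

View pics/s5.png

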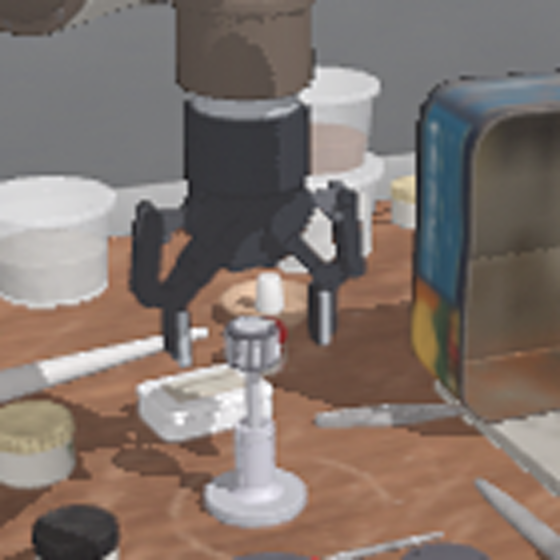

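The open fingers now flank the head, with tips at (180,362) and (322,342) and the palm well above. This confirms the offset of about 31 mm, so I'm closing.

```bash
python3 - <<'E'
from h import *
np.set_printoptions(precision=4,suppress=True)
env.close(); print('w',env.read_grip_width(),env.read_wrist_force())
p=env.read_tcp_pos()
env.move_straight([p[0],p[1],.185],R(-1.6),max_speed=.12)
env.dwell(.1)
print(env.read_tcp_pos(),env.read_wrist_force(),env.read_grip_width(),env.read_clock())
cal=env.get_calibration('wrist'); w=env.capture('wrist'); save(w,'w6.png'); s=env.capture('scene'); save(cv2.resize(s[60:260,120:320],None,fx=3,fy=3),'s6.png')
E
```

```text
w 0.3741020288948364 [-0.9628  0.3184  1.6387]
[0.5725 0.3028 0.1836] [ 0.8527 -0.1544 -6.7077] 0.37286068866346334 11.775
```

View pics/s6.png

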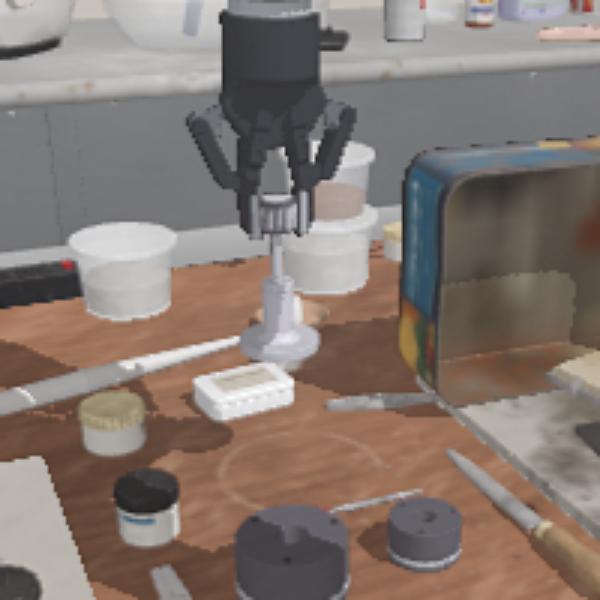

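View pics/w6.png

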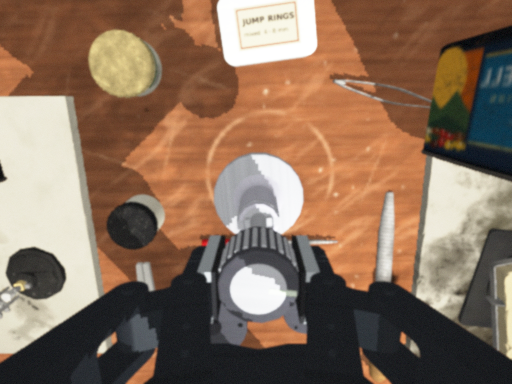

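The gauge is lifted and hangs upright, with its foot disc centred near (196,259) in the wrist view. I'll carry it above the die and check there.

```bash
python3 - <<'E'
from h import *
np.set_printoptions(precision=4,suppress=True)
cal=env.get_calibration('wrist')
print('foot',ray('wrist',(196,259),.1836-.0659+.01,cal),env.read_tcp_pos())
# offset (foot above TCP) approx 0: go over die
t=[.3982,.3607]
env.move_straight([*t,.185],R(-1.6),max_speed=.15)
env.move_straight([*t,.130],R(-1.6),max_speed=.08)
env.dwell(.15)
print(env.read_tcp_pos(),env.read_wrist_force(),env.read_clock())
cal=env.get_calibration('wrist'); w=env.capture('wrist'); save(w,'w7.png'); s=env.capture('scene'); save(cv2.resize(s[100:290,130:320],None,fx=3,fy=3,interpolation=cv2.INTER_CUBIC),'s7.png')
T=env.capture('top'); save(cv2.resize(T[180:270,160:260],None,fx=5,fy=5,interpolation=cv2.INTER_CUBIC),'t7.png')
for z in (.05,.065,.075): r,q=proj('scene',[*t,z]); print(z,'s7',(q-130)*3,(r-100)*3,'wrist',proj('wrist',[*t,z],cal))
E
```

```text
foot [0.5741 0.3014 0.1277] [0.5728 0.303  0.1841]
[0.3985 0.3612 0.1308] [ 0.8191 -0.3982 -8.369 ] 14.2333
0.05 s7 263.8315854660709 412.36488602176394 wrist (np.float64(189.71875669946672), np.float64(257.7453609353264))
0.065 s7 263.45407629326644 395.07692022707903 wrist (np.float64(194.81424604635203), np.float64(257.7041728444683))
0.075 s7 263.19890035341336 383.3911831970821 wrist (np.float64(198.54815052550387), np.float64(257.67399077823814))
```

View pics/s7.png

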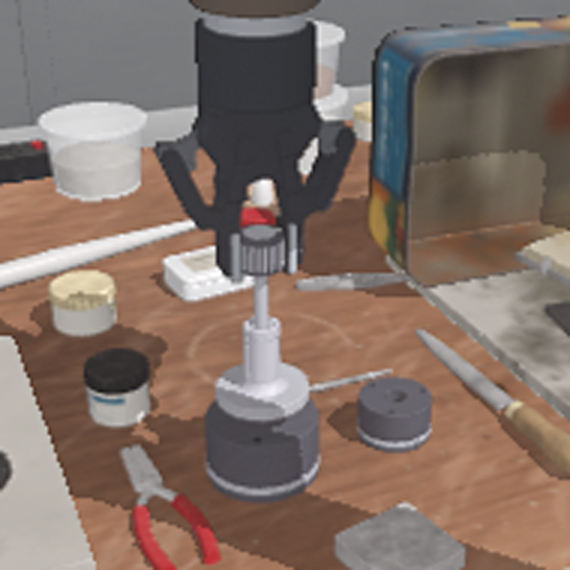

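View pics/w7.png

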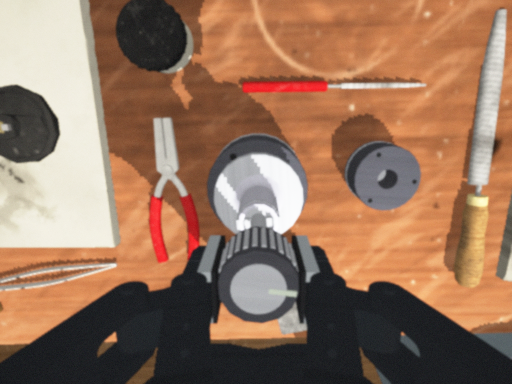

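```bash
python3 - <<'E'
from h import *
np.set_printoptions(precision=4,suppress=True)
cal=env.get_calibration('wrist')
im=cv2.imread('pics/w7.png'); r0,c0=125,200
v=cv2.resize(im[r0:r0+125,c0:c0+118],None,fx=4.8,fy=4.8,interpolation=cv2.INTER_CUBIC)
th=np.linspace(0,2*np.pi,90)
def circ(c,rad,z,col):
    for t in th:
        r,q=proj('wrist',[c[0]+rad*np.cos(t),c[1]+rad*np.sin(t),z],cal)
        cv2.circle(v,(int((q-c0+.5)*4.8),int((r-r0+.5)*4.8)),1,col,-1)
circ([.3995,.3603],.042,.05,(0,255,0)); circ([.3995,.3603],.034,.0755,(0,0,255)); 
cv2.imwrite('pics/w7c.png',v)
E
```

```text
(no output)
```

View pics/w7c.png

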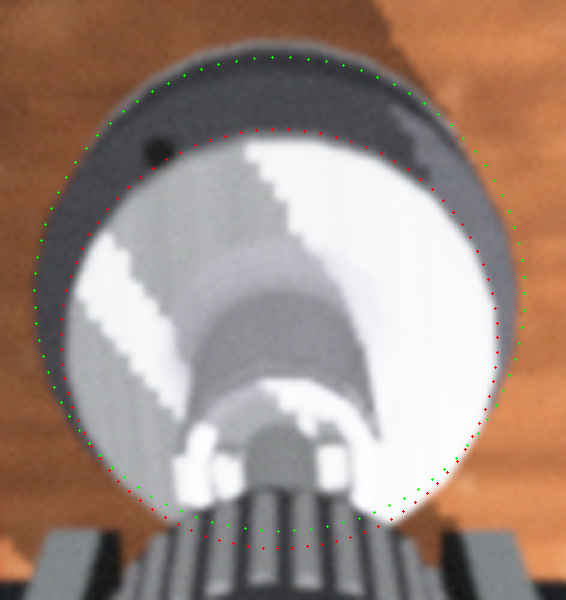

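View pics/t7.png

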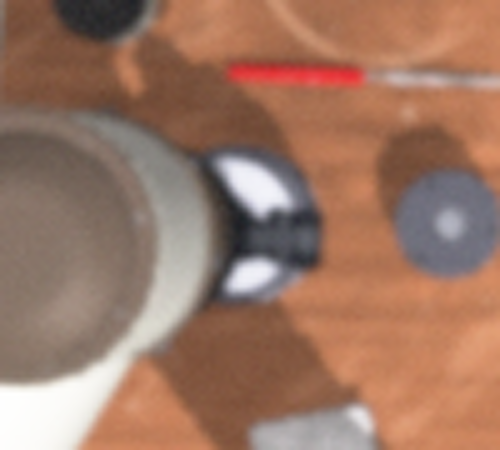

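The foot (red prediction) sits about 1.3 mm toward -x of the die centre (green), otherwise well centred. I'll correct that and then land on the weight change.

```bash
python3 - <<'E'
from h import *
np.set_printoptions(precision=4,suppress=True)
t=[.3992,.3606]
env.move_straight([*t,.122],R(-1.6),max_speed=.05)
print(env.read_wrist_force())
print(env.move_straight([*t,.110],R(-1.6),max_speed=.015,force_limit=5))
print(env.read_tcp_pos(),env.read_wrist_force())
env.dwell(.3)
print(env.read_tcp_pos(),env.read_wrist_force(),env.read_clock())
E
```

```text
[-1.1702 -0.4334 -8.5594]
True
[0.3992 0.3607 0.1145] [0.666  1.4194 2.5631]
[0.3987 0.3604 0.1131] [2.215  3.5694 1.6022] 15.5333
```

The gauge landed at TCP z≈0.1145, as expected. Now I'll feel slowly for the floor.

```bash
python3 - <<'E'
from h import *
np.set_printoptions(precision=4,suppress=True)
t=[.3992,.3606]
print(env.move_straight([*t,.0735],R(-1.6),max_speed=.008,force_limit=4))
print(env.read_tcp_pos(),env.read_wrist_force())
env.dwell(.3)
print(env.read_tcp_pos(),env.read_wrist_force(),env.read_ft_torque(),env.read_clock(),env.read_grip_width())
E
```

```text
True
[0.3992 0.3606 0.0869] [-1.1803  0.0021  4.134 ]
[0.3995 0.3609 0.087 ] [-2.8499 -4.2067  3.4868] [-1.3034  0.8936 -0.0917] 18.7833 0.36614924011169786
```

The move stopped after about 28 mm, but Fz is only about 3.5 N, close to the spring force. A sideways force could have tripped the limit, so I'll confirm with a further gentle push.

```bash
python3 - <<'E'
from h import *
np.set_printoptions(precision=4,suppress=True)
t=[.3995,.3609]
for z in np.arange(.0862,.0822,-.0008):
    s=env.move_straight([*t,z],R(-1.6),max_speed=.008,force_limit=5)
    fs=[]
    for _ in range(5): env.dwell(.03); fs.append(env.read_wrist_force())
    f=np.mean(fs,0); print(z,s,env.read_tcp_pos(),f)
    if f[2]>7.5: break
print(env.read_clock())
E
```

```text
0.0862 False [0.3994 0.3608 0.0867] [-3.0986 -2.6181  6.7728]
0.0854 False [0.3996 0.3608 0.0865] [-3.7719 -3.4244  9.7262]
19.9833
```

The floor is confirmed: with the target 1.1 mm lower, z holds at 0.0866 and Fz rises to 9.7 N, about 18 N in all on the die. I'll ease off slightly and turn clockwise in small steps, watching the forces.

```bash
python3 - <<'E'
from h import *
np.set_printoptions(precision=3,suppress=True)
t=[.3995,.3609]; z=.0858
env.move_straight([*t,z],R(-1.6),max_speed=.008)
print(env.read_wrist_force(),env.read_ft_torque())
for a in np.arange(-1.75,-2.36,-.15):
    env.move_straight([*t,z],R(a),max_speed=.02)
    env.dwell(.05)
    f=env.read_wrist_force(); print(round(a,2),f,env.read_ft_torque(),env.read_tcp_pos()[2],env.read_clock())
    if f[2]>12.5: z+=.0004
    if f[2]<5.5: z-=.0003
print(z)
E
```

```text
[-3.425 -3.076  8.307] [-0.936  0.95  -0.065]
-1.75 [-3.184 -2.899  8.326] [-0.872  0.953 -0.006] 0.08660624200048701 20.5833
-1.9 [-2.748 -2.442  8.427] [-0.883  0.954 -0.002] 0.08659508677981849 20.9333
-2.05 [-4.531 -2.146  6.784] [-0.842  1.043 -0.071] 0.08660614492343818 21.2833
-2.2 [-3.677 -2.873  7.485] [-0.793  0.994 -0.053] 0.08660777646563075 21.6333
-2.35 [-3.196 -2.411  7.188] [-0.785  0.985 -0.093] 0.08660757618181456 21.9833
0.0858
```

Forces are steady, so I'll carry on turning past the end stop.

```bash
python3 - <<'E'
from h import *
np.set_printoptions(precision=3,suppress=True)
t=[.3995,.3609]; z=.0858
for a in np.arange(-2.45,-3.26,-.1):
    env.move_straight([*t,z],R(a),max_speed=.02)
    env.dwell(.05)
    f=env.read_wrist_force(); print(round(a,2),f,env.read_ft_torque(),env.read_tcp_pos(),env.read_clock())
    if f[2]>12.5: z+=.0004
    if f[2]<5.5: z-=.0003
w=env.capture('wrist'); save(w,'w8.png'); print(z,env.read_q()[5])
E
```

```text
-2.45 [-2.483 -1.643  6.84 ] [-0.789  1.02  -0.03 ] [0.4   0.361 0.087] 22.2833
-2.55 [-3.69  -2.091  7.824] [-0.811  0.984  0.029] [0.4   0.361 0.087] 22.5833
-2.65 [-3.309 -2.221  7.751] [-0.763  0.933  0.012] [0.4   0.361 0.087] 22.8833
-2.75 [-2.897 -2.291  6.537] [-0.581  0.897  0.032] [0.4   0.361 0.087] 23.1833
-2.85 [-1.468 -1.235  5.566] [-0.414  0.688 -0.029] [0.4   0.362 0.087] 23.4833
-2.95 [-1.157 -0.345  5.908] [-0.336  0.518 -0.037] [0.4   0.362 0.087] 23.7833
-3.05 [-0.477 -1.236  4.501] [-0.315  0.343 -0.027] [0.4   0.362 0.087] 24.0833
-3.15 [-1.172 -0.058  6.528] [-0.315  0.331 -0.004] [0.401 0.362 0.087] 24.3833
-3.25 [-0.119 -1.455  6.011] [-0.34   0.275 -0.01 ] [0.401 0.362 0.087] 24.6833
0.0855 -1.1443536412295146
```

View pics/w8.png

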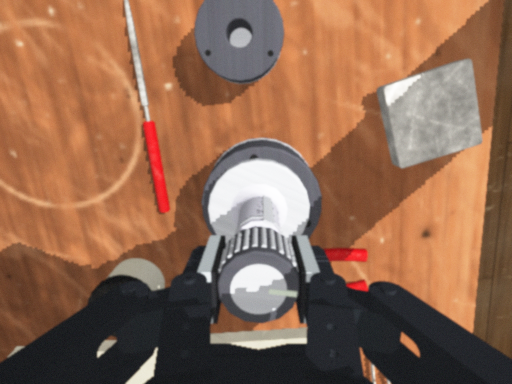

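The head mark kept its place in the jaws at (290,293), so there was no slip. The sideways forces dropped from about -2.75 rad on, which looks like the gauge turning along at the end stop after about 1.2 rad. Before letting go I'll test the lock by easing up gently: a locked head takes Fz below the spring force without rising, an unlocked one rises at about 3 N.

```bash
python3 - <<'E'
from h import *
np.set_printoptions(precision=4,suppress=True)
p=env.read_tcp_pos(); t=[.3998,.3612]
for z in np.arange(.0860,.0890,.0004):
    env.move_straight([*t,z],R(-3.25),max_speed=.01)
    fs=[]
    for _ in range(4): env.dwell(.03); fs.append(env.read_wrist_force())
    f=np.mean(fs,0); print(round(z,4),env.read_tcp_pos(),f)
    if f[2]<-1 or env.read_tcp_pos()[2]>.0876: break
print(env.read_clock())
E
```

```text
0.086 [0.4006 0.3622 0.0867] [-0.3406 -0.7567  5.535 ]
0.0864 [0.4005 0.3621 0.0867] [2.0461 0.5532 3.1137]
0.0868 [0.4002 0.3617 0.0868] [3.4204 2.7338 0.9897]
0.0872 [0.3997 0.3611 0.0869] [ 3.0455  2.6048 -1.83  ]
26.2667
```

It is locked: Fz went to -1.8 N while the head rose only about 0.2 mm. I'll null the force, release, retreat straight up and inspect.

```bash
python3 - <<'E'
from h import *
np.set_printoptions(precision=4,suppress=True)
p=env.read_tcp_pos()
env.move_straight([p[0],p[1],.0868],R(-3.25),max_speed=.01)
env.dwell(.1); print(env.read_wrist_force())
env.release(); env.dwell(.1); print(env.read_grip_width(),env.read_wrist_force())
env.move_straight([p[0],p[1],.22],R(-3.25),max_speed=.1)
env.move_straight([.36,.38,.33],R(-3.25),max_speed=.15)
env.dwell(.2)
cal=env.get_calibration('wrist'); w=env.capture('wrist'); save(w,'w9.png')
s=env.capture('scene'); save(cv2.resize(s[100:290,130:320],None,fx=3,fy=3,interpolation=cv2.INTER_CUBIC),'s9.png')
import pickle; pickle.dump((cal,w),open('w9.pkl','wb'))
print(env.read_clock())
for z in (.05,.06,.11,.1525): r,q=proj('scene',[.398,.361,z]); print(z,'s9',(q-130)*3,(r-100)*3,proj('wrist',[.3995,.3603,z],cal))
E
```

```text
[ 2.0181  2.7809 -0.1907]
0.9999317609315156 [ 0.7547  0.6848 -0.0841]
30.0167
0.05 s9 263.5528801825701 412.5969184930526 (np.float64(142.71133499728214), np.float64(228.297449015893))
0.06 s9 263.3002760611348 401.1007380991716 (np.float64(143.6161550948574), np.float64(227.65644767288828))
0.11 s9 261.99420812479497 341.6607237497992 (np.float64(148.8004315016273), np.float64(223.98375279337293))
0.1525 s9 260.82427472593486 288.4162821084732 (np.float64(154.31269268735196), np.float64(220.0787037869339))
```

View pics/s9.png

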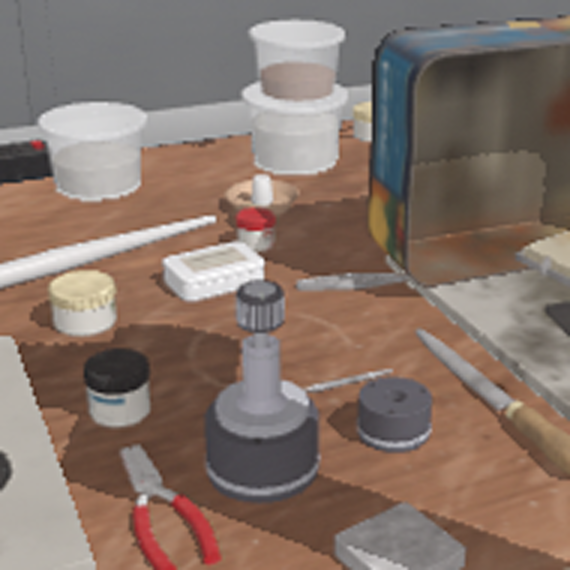

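View pics/w9.png

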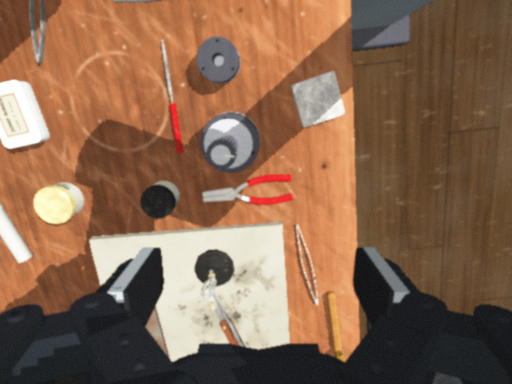

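The scene view shows the gauge upright on the die, with the head top at (261,288), matching the predicted z=0.1525 for a 27.5 mm plunge that is held. One last check on centring.

```bash
python3 - <<'E'
from h import *
import pickle
cal,im=pickle.load(open('w9.pkl','rb')); r0,c0=100,180
v=cv2.cvtColor(cv2.resize(im[r0:r0+85,c0:c0+95],None,fx=6.5,fy=6.5,interpolation=cv2.INTER_CUBIC),cv2.COLOR_RGB2BGR)
def circ(c,rad,z,col):
    for t in np.linspace(0,2*np.pi,70):
        r,q=proj('wrist',[c[0]+rad*np.cos(t),c[1]+rad*np.sin(t),z],cal)
        cv2.circle(v,(int((q-c0+.5)*6.5),int((r-r0+.5)*6.5)),1,col,-1)
c=[.3995,.3603]
circ(c,.042,.05,(0,255,0)); circ(c,.034,.06,(0,0,255)); circ(c,.0165,.1525,(255,255,0))
cv2.imwrite('pics/w9c.png',v)
E
```

```text
(no output)
```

View pics/w9c.png

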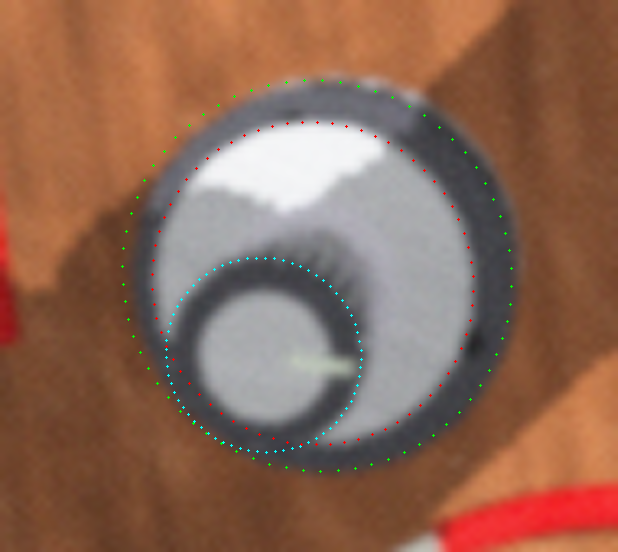

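The foot is within about 1.5 mm of the die's centre (limit 8 mm), with the head directly above it. Handing in.

```bash
python3 - <<'E'
from h import *
print(env.read_wrist_force(),env.read_clock()); env.finish_job(); print(env.read_clock())
E
```

```text
[-0.34052359  0.47232129 -0.5359673 ] 30.0167
the job is handed in; nothing more can be done
the job is handed in; nothing more can be done
```

I stood the gauge on the 84 mm die, felt for the bottom of the bore, locked the head, let go and handed the job in at about 30 s of the 56 s. No verdict is reported.

**What I did:**
- The first grasp closed just above the head. The fingertips in the pictures were about 31 mm higher than the reported TCP, so I corrected for that and the second grasp held. The failed try pressed the head down for a moment (about 5 N), but the gauge stayed standing.
- I landed the gauge on the die and lowered the head about 28 mm until it met the floor. My wrist readings peaked at about 10 N, or roughly 18 N on the die with the gauge's weight, against the 25 N limit.
- I turned the head 1.65 rad clockwise with 4.5–8.5 N on it.

**Last checks:**
- **Lock:** pulling up lightly (to -1.8 N) before letting go raised the head only about 0.2 mm, so it holds. I could not read the lock angle itself. The moment readings gave no clear sign of the end stop.
- **Position:** after release the gauge stands upright, with the foot about 1.5 mm from the die's centre (limit 8 mm). The head stayed down at the height expected for a probe about 27 mm deep.
- **Bench:** nothing else looked moved in the pictures, though I did not measure this.

**Disagreements:** besides the TCP offset, the first stop while feeling for the bottom was unclear because sideways forces may have tripped the limit. I pushed gently a second time to confirm the floor.

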